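# Fit the toastie plate into the contact grill

## Task

The grill is lying open with its bottom plate out. Fit the toastie plate with the two deep pockets, pockets up: hook the two lugs on its rear edge under the lips at the back of the cradle (hinge side), swing the front down and press it gently home until the front catch has snapped over its edge and it lies level, then let go. Don't force it, and leave the flat ribbed plate, the mug and the jam jar where they are.

Things in the scene. Friction and masses are not known exactly. Their poses are not given: they have to be found in the camera images.
- plate: Toastie plate, bare cast aluminium, about 0.5 kg, right side up on the worktop left or right of the grill; 216 wide (y), 130 deep with lugs (x), 26 high (all mm). Origin: centre of its underside; +x to the REAR edge (with lugs), z up. Pocket shell x -50..50, y -98..98 from z = 0; flange round the top z 21..26, x -60..60, y -108..108. Two open pockets 92 by 88, floors at z = 5.
- plate_ridge (a point): Top centre of the toastie plate's ridge (plate x 0, y 0, z 26 mm). The straight upright ridge between the two pockets, 12 mm thick (y), 100 mm long (x -50..50), standing 21 mm above the pocket floors, can be pinched from above with a finger in each pocket.
- plate_front (a point): Toastie plate: underside of the flange at the middle of its plain front edge (plate x -60, y 0, z 21 mm).
- plate_rear (a point): Toastie plate: midway between the tips of its two rear lugs, at their underside (plate x 70, y 0, z 21 mm). The lugs are 30 mm wide, 4 mm thick (z 21..25), centred on y -60 and 60, and stick out from x 60 to 70. With the plate tilted about 20 degrees, front up, they go fully in under the lips while the front clears the catch.
- grill: Contact grill, steel and black plastic, fixed, opened flat: base 190 deep (x), 264 wide (y); its lid lies behind (x 122..345, up to z 63) with its own plate in. Origin under the centre of the base at worktop level, +x to the rear (hinge), z up. In the base the empty cradle, a dark open frame. With the plate home the plate's origin is at about x 1.5, y 0, z 37 (mm; +-4 in x, +-6 in z).
- cradle_seat (a point): Fixed on the grill at x 0, y 0, z 58 mm: nominal cradle centre at ledge height. Flange and lugs rest on side ledges (y 100..112 each side) and a rear ledge (x 53..78), tops at z 58. Side guides at y +-111.5, up to z 64. Open between, to z 28; front bar x -80..-67, top z 56. The cradle with lips and catch stands rigidly where its adjusting screws were left: up to 4 mm off in x, 6 mm in z.
- cradle_lips (a point): Fixed on the grill at x 66.5, y 0, z 64.5 mm: nominal front edge, underside, midway between the two rear lips. Steel lips 40 mm wide centred on y -60 and 60, x 66.5..75.5, 3 mm thick, underside 6.5 mm above the rear ledge; closed behind by rigid stops at x 71.5. Really up to 4 mm nearer or farther, 6 mm higher or lower (see cradle_seat): find ledge and stops by feel.
- catch (a joint): Travel (m) of the sprung front catch, a black block 44 mm wide, middle of the cradle's front: 0 at rest, up to 0.008 pushed to grill -x. Nose tip at grill x -55.5, z 64 (moves with the cradle); its rear face slopes up and forward, 25 deg off vertical, to x -60, z 74; flat top. Spring 7 N at rest, 9 N at 3 mm; the plate's front snaps in at some 8 to 16 N downward. Latched it reads 0 to 1.5 mm.
- griddle: Flat ribbed griddle plate of the same outline, 17 mm high, loose on the other side of the grill. Stays where it is. Origin: centre of underside.
- mug: White mug, 82 mm across, 95 mm high, loose. Origin: centre of underside.
- jam: Jam jar with steel lid, 68 mm across, 95 mm high, loose. Origin: centre of underside.

How it is judged:
On the way:
1. the lugs are low at the rear lips, pushed back to them, while the front edge is still raised (x of plate_rear in the frame of grill between 0.066 and 0.08 m and z of plate_rear in the frame of grill between 0.05 and 0.0675 m and z of plate_front in the frame of grill above 0.076 m), for 0.1 s.
At the end, for the whole second after the job is handed in: The toastie plate lies pockets up in the cradle, level with the grill within 0.025 rad, its flange 58 mm (give or take the cradle's 6 and 1.5) above the worktop front and rear, lugs under the rear lips, catch back over the front edge (under 2.5 mm), at rest and let go (x of plate_rear in the frame of grill between 0.065 and 0.078 m and z of plate_rear in the frame of grill between 0.0505 and 0.0655 m and z of plate_front in the frame of grill between 0.0505 and 0.0655 m and angle between the z axis of plate and the z axis of grill, either way round below 0.025 rad and angle between plate's own z axis and vertical below 0.3 rad and value of joint catch below 0.0025 m and linear speed of plate below 0.01 m/s); the robot touches nothing.
It fails at once if the plate is forced or banged: more than 60 N between plate and grill (contact force between plate and grill above 60 N).
It fails at once if the plate is rammed while being hooked in: more than 25 N between plate and grill with the front edge still raised (contact force between plate and grill above 25 N and z of plate_front in the frame of grill above 0.08 m).
It fails at once if the griddle plate is shifted by more than 25 mm (distance of griddle from where it was at the start of the episode above 0.025 m).
It fails at once if the mug or the jam jar is shifted by more than 25 mm (distance of any of mug, jam from where it was at the start of the episode above 0.025 m).
It also fails if it takes over 59 s, if anything falls off the work surface, if the arm or the gripper's body presses on something with over 40 N, if the wrist force passes 120 N, or if a joint passes its speed limit or range.

## Robot

A 7-joint arm with a two-finger parallel gripper is mounted at the origin on the work surface. World frame = base frame: x ahead of the robot, y to its left, z up, the work surface at z = 0. Lengths are in m, angles in rad, forces in N, time in s.
With the tool pointing down it reaches from about 0.35 to 0.9 m from the base axis. Payload 8.1 kg.
Tool frame: the origin (TCP) lies on the centre line of the jaws, within the pads' length; the fingertips stand 17 mm ahead of it and the grasp point (between the pads) lies 2 mm behind it; z points along the fingers, y is the direction in which the jaws open and shut (so a half turn about z gives the same grasp; the last joint's range is limited). The gripper opens to 92 mm and grips with 3 to 60 N. Pads are 19 mm wide; open, the fingers measure 130 mm over their backs; the gripper's body (75 mm by 190 mm) begins 47 mm behind the grasp point.
Start: joints at [1.23, 0.434, 0.025, 1.573, -0.012, 1.134, -0.075], TCP at [0.147, -0.607, 0.244] pointing down, gripper open.
Joint ranges: [-2.62, 2.62], [-0.44, 2.09], [-1.27, 1.32], [0.08, 2.57], [-1.32, 4.46], [0.12, 2], [-2.74, 2.74]. Speed limits (rad/s): [2.22, 2.22, 3.01, 3.01, 3.14, 3.14, 3.14].

## Interface

Orientations are given as a rotation vector (axis times angle).
In Python, from cell import arm, imaging, job gives the robot as it stands.
- The arm moves only by the tool jog_arm, never from a script. Its argument "moves" is a list of rows, each an object with "fingers": the closure, from -1 (fully open) to 1 (shut); "xyz": the shift along the tool's x, y, z in cm, a list of three; "angular": the turn, a rotation vector about the tool's x, y, z in rad, a list of three. In form: [{"fingers": fingers, "xyz": [dx, dy, dz], "angular": [ax, ay, az]}, ...]. A call has 1 to 12 rows; each row is the pose to reach, as a shift and turn from the pose commanded when the call began, along the tool's axes at that moment; what a row does not reach only later rows make up. A row lasts 1/8 s, in which the tool goes at most 62.5 mm and 10.7 degrees, less where a joint would pass 70% of its speed; a pose out of reach is approached as far as the arm can. A call with a gripper value outside its range is refused whole. The fingers move at their own pace and stop on an object; "grip_force" is the grip in N (left out, the last holds). Time passes only in rows, so rows that repeat a pose let the fingers close. It gives the time, the measured TCP pose, the force and the opening at its end, in the units of the state.
- arm.observe(): the state, without advancing time (a new reading comes with each control period).
- imaging.get_image(name): name is "side" or "top"; returns the picture (400x640x3 uint8, red, green, blue); there is no depth.
- imaging.camera_params(name): a dict with "fx", "fy", "cx", "cy" (pixels), "dist" ([k1, k2, p1, p2, k3] as OpenCV has them; the pictures are not rectified), "rvec" (rotation vector, rad) and "tvec" (3), from world to camera coordinates, as OpenCV has them. Camera axes: x right, y down, z forward; pixel columns grow to the right and rows downward; lengths in m; the calibration is good to about 2 mm. A picture is of the moment at which its call begins. camera_params takes no time and is no camera call.
- job.sign_off(): hands the job in, once; it reports no verdict.
The state is a dict: "clock": time; "joints": joint angles; "dq": joint speeds; "joint_efforts": joint torques, N m; "position": TCP position; "ee_rot": TCP orientation; "force": force on the tool from outside, world axes, zero at the start; "ft_torque": the same for the moment, N m; "width": opening from 0.0 (shut) to 1.0 (fully open).
Only numpy, scipy, OpenCV 4.12 (cv2) and the standard library are available. Lean on these libraries where they do the work, as an engineer would, in place of code of your own. Each camera call takes 0.05 s, during which the arm holds its last target. There are 200 camera calls.

## Working session

There is one attempt and no reset: what is moved stays moved. The work goes in short steps, Python scripts to look and compute and a tool call to move; the robot and the scene stay as the last step left them, time stands still between calls to the robot, and variables do not carry over. Pictures are saved under pics/ and viewed, about 8 in all and at most 12, crops included, and the job is handed in when it is done.

Besides the shell and the picture viewer there is one more tool, called after "Request:" as name(argument=value, ...) on one line, values as JSON. jog_arm: Moves the arm, as the interface text tells. Its arguments: {"type":"object","properties":{"moves":{"type":"array"},"grip_force":{"type":"number"}},"required":["moves"]}

```bash
mkdir -p pics; python3 - <<'E'
from cell import arm, imaging, job
import cv2
for n in("top","side"):
    im=imaging.get_image(n); cv2.imwrite(f"pics/{n}0.png",im[:,:,::-1])
    p=imaging.camera_params(n); print(n,p)
print(arm.observe())
E
```

```text
top {'fx': 399.1620535411281, 'fy': 399.1620535411281, 'cx': 320.84696218326735, 'cy': 204.83366242794796, 'dist': array([-0.06587278,  0.        ,  0.        ,  0.        ,  0.        ]), 'rvec': array([ 2.14989653, -2.06601266,  0.21222338]), 'tvec': array([-0.01142192,  0.49557547,  0.93638006])}
side {'fx': 503.8254819540696, 'fy': 503.8254819540696, 'cx': 308.00244986859366, 'cy': 194.5393852167644, 'dist': array([-0.13310136,  0.        ,  0.        ,  0.        ,  0.        ]), 'rvec': array([ 0.17267986, -2.80866339,  1.25760602]), 'tvec': array([0.48951839, 0.06999378, 1.29786193])}
{'clock': 0.1, 'joints': array([ 1.23040647,  0.43512207,  0.02500592,  1.57399548, -0.01164241,
        1.13400019, -0.07511697]), 'dq': array([ 0.00072477, -0.00043777,  0.00052657, -0.00297777,  0.00075644,
       -0.00038011, -0.00101332]), 'joint_efforts': array([ 3.24816385e-03, -6.69121742e+01,  9.88333449e-01, -3.15144217e+01,
       -6.04608818e-02,  3.73795198e-02, -5.78034090e-06]), 'position': array([ 0.14706688, -0.60700856,  0.24304731]), 'ee_rot': array([-3.11809418e+00, -3.72271180e-01,  4.13069895e-04]), 'force': array([ 0.58295612, -0.03027937,  0.81688081]), 'ft_torque': array([-0.00100825,  0.04731074,  0.09181439]), 'width': 1.0033917809378825}
```

View pics/top0.png

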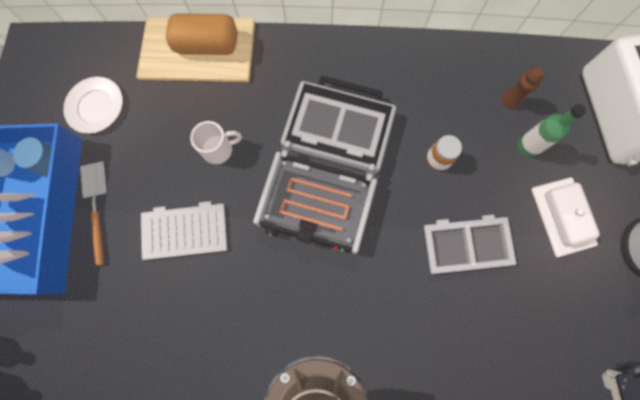

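View pics/side0.png

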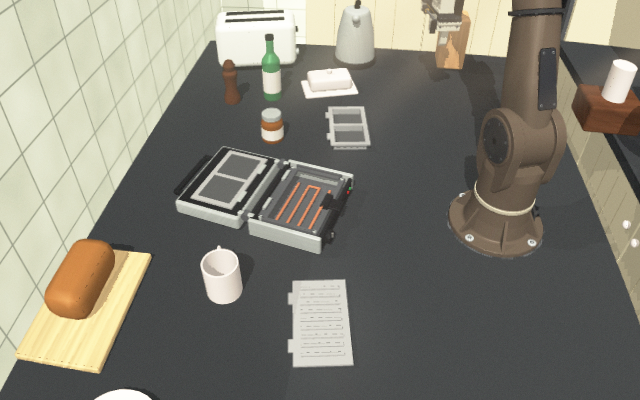

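The top view shows the toastie plate at about (470,245), lugs up and away from the robot. The grill base is at about (316,203), turned some 15°, with its catch at (307,228). Griddle is at (184,231), mug at (212,142) and jam at (444,153). Next, enlarged crops.

```bash
python3 - <<'E'
import cv2, numpy as np
im=cv2.imread("pics/top0.png")
a=cv2.resize(im[150:260,250:385],None,fx=5.5,fy=5.5,interpolation=cv2.INTER_CUBIC)
b=cv2.resize(im[205:285,415:525],None,fx=7,fy=7,interpolation=cv2.INTER_CUBIC)
cv2.imwrite("pics/grill.png",a);cv2.imwrite("pics/plate.png",b)
E
```

```text
(no output)
```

View pics/grill.png

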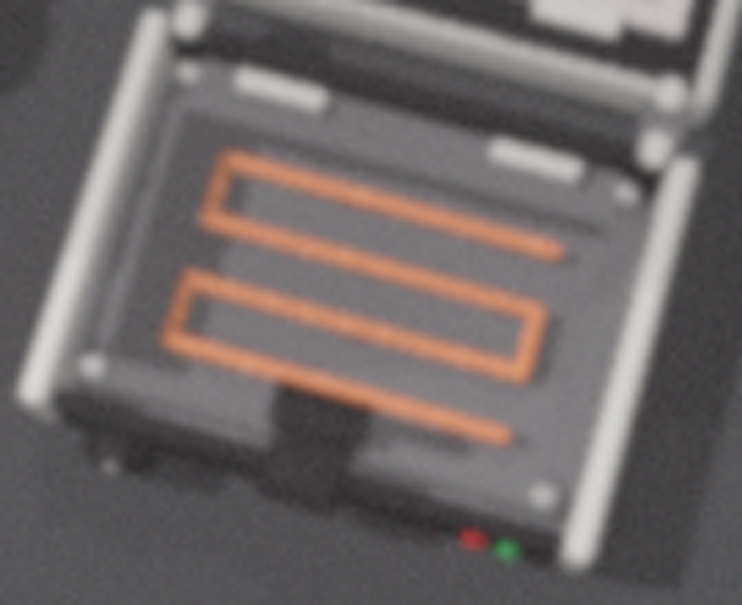

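View pics/plate.png

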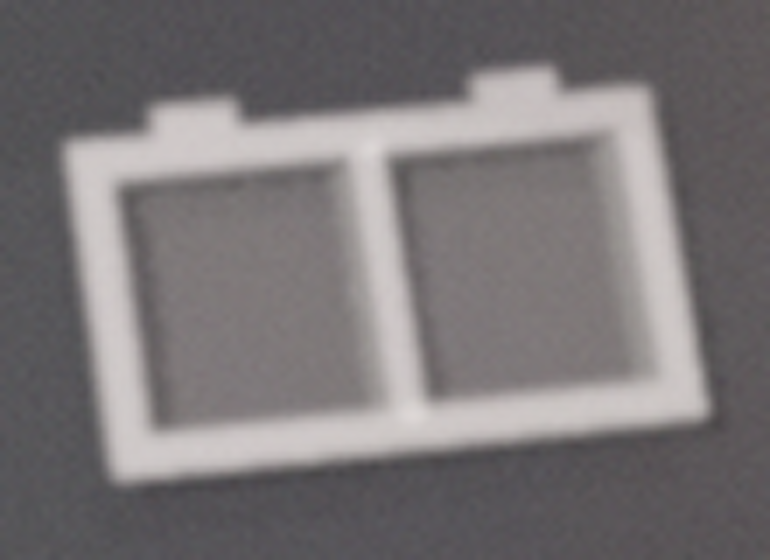

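The grill crop shows the two steel lips at about (281,89) and (536,159), the catch at (322,420), and the side rails. The plate crop shows its four corners, at (63,145), (652,87), (708,412) and (115,480), with the ridge running from (370,150) to (412,410).

```bash
cat > h.py <<'E'
import numpy as np, cv2
from scipy.spatial.transform import Rotation as R
from scipy.optimize import least_squares
from cell import imaging
def cam(n):
    p=imaging.camera_params(n)
    K=np.array([[p['fx'],0,p['cx']],[0,p['fy'],p['cy']],[0,0,1]]); return K,p['dist'],p['rvec'],p['tvec']
def proj(n,P):
    K,d,r,t=cam(n); return cv2.projectPoints(np.asarray(P,float).reshape(-1,1,3),r,t,K,d)[0][:,0]
def at_z(n,uv,z):
    K,d,r,t=cam(n); M=R.from_rotvec(r).as_matrix()
    q=cv2.undistortPoints(np.asarray(uv,float).reshape(-1,1,2),K,d)[:,0]
    D=np.c_[q,np.ones(len(q))]@M; C=-M.T@t
    return C+D*((z-C[2])/D[:,2])[:,None]
def crop(uv,f,o): return (np.asarray(uv,float)+.5)/f-.5+np.array(o)
def fit(n,uv,L,z0):  # planar pose x,y,yaw of local points L
    L=np.asarray(L,float)
    def P(s):
        c,k=np.cos(s[2]),np.sin(s[2]); return np.c_[s[0]+c*L[:,0]-k*L[:,1],s[1]+k*L[:,0]+c*L[:,1],z0+L[:,2]]
    s=least_squares(lambda s:(proj(n,P(s))-uv).ravel(),[.45,0,0]); 
    return s.x,np.sqrt(np.mean(s.fun**2)),s.fun.reshape(-1,2)
E
python3 - <<'E'
from h import *
np.set_printoptions(precision=4,suppress=True)
for n in("top","side"):
    K,d,r,t=cam(n); print(n,"campos",-R.from_rotvec(r).as_matrix().T@t)
uv=crop([(63,145),(652,87),(708,412),(115,480),(148,104),(556,66)],7,(415,205))
L=[(.06,.108,.026),(.06,-.108,.026),(-.06,-.108,.0235),(-.06,.108,.0235),(.07,.075,.025),(.07,-.075,.025)]
print("plate",*fit("top",uv,L,0))
uv=crop([(237,68),(328,92),(323,108),(234,87),(492,139),(582,160),(577,179),(489,157)],5.5,(250,150))
xs=[(.0755,.080),(.0755,.040),(.0665,.040),(.0665,.080),(.0755,-.040),(.0755,-.080),(.0665,-.080),(.0665,-.040)]
for z in(.0615,.0675,.0735): 
    s=fit("top",uv,[(*a,z) for a in xs],0); print("lips",z,s[0],s[1])
rl=crop([(155,12),(35,400),(685,165),(578,562)],5.5,(250,150))
for z in(.05,.06,.07,.08): 
    P=at_z("top",rl,z); print(z,P[:,:2].tolist(),np.linalg.norm(P[0]-P[2]),np.linalg.norm(P[0]-P[1]))
im=cv2.imread("pics/side0.png")
cv2.imwrite("pics/sgrill.png",cv2.resize(im[150:255,240:365],None,fx=5.5,fy=5.5,interpolation=cv2.INTER_CUBIC))
E
```

```text
top campos [ 0.2917 -0.0031  1.0186]
side campos [0.3615 0.9755 0.9202]
plate [ 0.4147 -0.3697  0.1378] 0.4765415546858362 [[ 0.7599 -0.2385]
 [-0.8154 -0.3449]
 [-0.4896  0.216 ]
 [ 0.162  -0.2478]
 [ 0.7081  0.516 ]
 [-0.3704  0.1679]]
lips 0.0615 [ 0.5083  0.0212 -0.2363] 0.3539729277395568
lips 0.0675 [ 0.5066  0.0212 -0.2364] 0.34129574798680445
lips 0.0735 [ 0.5048  0.0211 -0.2365] 0.3654171121093037
0.05 [[0.6302716117785812, 0.12397873644508305], [0.44572442417360675, 0.1662783433042928], [0.5661600807331737, -0.12305484628382937], [0.38311268118190644, -0.07824552185437436]] 0.2552173180034393 0.18933283178928403
0.06 [[0.6267755292365949, 0.12266617998711092], [0.44413372277449253, 0.16452905912206534], [0.5633259259283688, -0.12181687278631202], [0.3821684227655707, -0.07747018798253083]] 0.25258229402193566 0.1873780406483317
0.07 [[0.6232794466946083, 0.12135362352913878], [0.44254302137537826, 0.16277977493983783], [0.560491771123564, -0.12057889928879466], [0.381224164349235, -0.07669485411068731]] 0.24994727004043193 0.18542324950737915
0.08 [[0.619783364152622, 0.12004106707116666], [0.44095231997626405, 0.16103049075761036], [0.5576576163187592, -0.11934092579127731], [0.3802799059328993, -0.0759195202388438]] 0.2473122460589283 0.1834684583664268
```

View pics/sgrill.png

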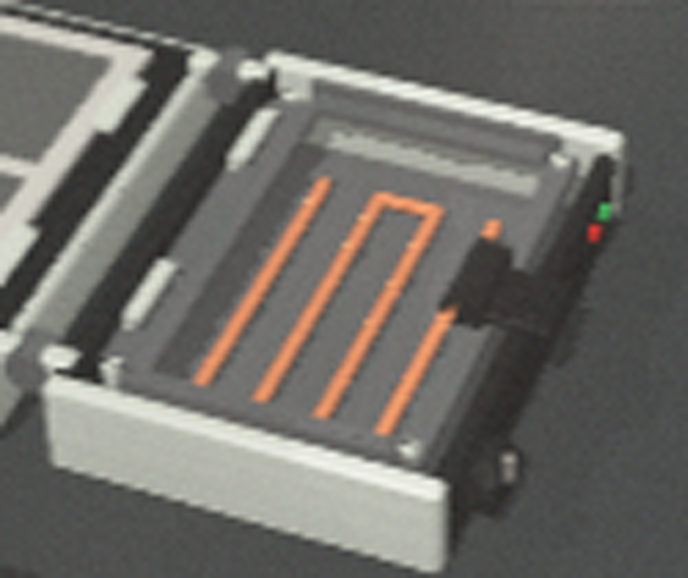

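The side crop shows the lips at about (253,140) and (151,292), the catch at (485,280) and the near side wall. I'll fit lips and rails in both cameras to get the cradle height.

```bash
python3 - <<'E'
from h import *
np.set_printoptions(precision=4,suppress=True)
ut=crop([(237,68),(328,92),(323,108),(234,87),(492,139),(582,160),(577,179),(489,157)],5.5,(250,150))
xs=[(.0755,.080),(.0755,.040),(.0665,.040),(.0665,.080),(.0755,-.040),(.0755,-.080),(.0665,-.080),(.0665,-.040)]
us=crop([(122,322),(160,257),(180,265),(140,331),(226,165),(265,107),(280,113),(245,172)],5.5,(240,150))
L=np.array([(a,b,0 if a>.07 else -.001) for a,b in xs])
def W(s):
    c,k=np.cos(s[2]),np.sin(s[2]); return np.c_[s[0]+c*L[:,0]-k*L[:,1],s[1]+k*L[:,0]+c*L[:,1],s[3]+L[:,2]]
f=lambda s:np.r_[(proj("top",W(s))-ut).ravel(),(proj("side",W(s))-us).ravel()]
s=least_squares(f,[.5,.02,-.23,.0675]);print(s.x,s.fun.reshape(-1,2))
# side rail corners, outer near wall top & bottom
u=crop([(45,385),(445,490)],5.5,(240,150)); 
for z in(.05,.055,.06,.065): print(z,at_z("side",u,z)[:,:2].tolist())
print(at_z("side",crop([(60,468),(443,570)],5.5,(240,150)),0.0))
# grill origin, catch nose nominal check, projected
print(at_z("top",crop([(45,385)],5.5,(240,150)),0))
E
```

```text
[ 0.5073  0.0217 -0.2416  0.0604] [[ 0.7836  0.5419]
 [-0.5062  0.3898]
 [-0.6059  0.9082]
 [ 0.3095  0.5015]
 [ 0.4345  0.3577]
 [-0.4442  0.8364]
 [-0.5095  0.8458]
 [-0.0063  0.5374]
 [-0.2729 -0.783 ]
 [-0.5559  0.9976]
 [-0.9558  0.6652]
 [-0.2496 -1.257 ]
 [-0.1023 -1.1169]
 [-1.3389  0.5818]
 [-0.9994  0.5057]
 [-0.435  -1.3411]]
0.05 [[0.6278236631847365, 0.11792943713823834], [0.4428355350907643, 0.1605739965771611]]
0.055 [[0.6262936450819598, 0.12285691584077174], [0.44236846462810436, 0.1652564382911781]]
0.06 [[0.6247636269791832, 0.12778439454330515], [0.4419013941654445, 0.1699388800051953]]
0.065 [[0.6232336088764064, 0.13271187324583855], [0.44143432370278457, 0.1746213217192123]]
[[0.6246 0.1212 0.    ]
 [0.4431 0.162  0.    ]]
[[0.46   0.1969 0.    ]]
```

```bash
cat >> h.py <<'E'
from cell import arm
D=np.diag([1,-1,-1.])
def delta(p,yaw,th=0,frm=None):
    "cm shift and turn in tool axes to tool point p, plate yaw, front-up tilt th"
    s=arm.observe(); R0=R.from_rotvec(s['ee_rot']); p0=s['position']
    if frm: p0=np.array(frm[0]);R0=R.from_matrix(R.from_euler('ZY',frm[1:]).as_matrix()@D)
    R1=R.from_matrix(R.from_euler('ZY',[yaw,th]).as_matrix()@D)
    print("xyz cm",np.round(R0.inv().apply(np.array(p)-p0)*100,2),"ang",np.round((R0.inv()*R1).as_rotvec(),4))
def st():
    s=arm.observe(); e=R.from_matrix(R.from_rotvec(s['ee_rot']).as_matrix()@D).as_euler('ZYX')
    print("t",s['clock'],"p",np.round(s['position'],4),"yaw,tilt,roll",np.round(e,4),"F",np.round(s['force'],1),"M",np.round(s['ft_torque'],2),"w",round(s['width'],3))
E
python3 - <<'E'
from h import *
st()
delta((.4048,-.3711,.12),.138)
delta((.4048,-.3711,.028),.138)
E
```

```text
t 0.1 p [ 0.1471 -0.607   0.243 ] yaw,tilt,roll [2.377e-01 1.000e-04 1.400e-03] F [ 0.6 -0.   0.8] M [-0.    0.05  0.09] w 1.003
xyz cm [ 30.6  -16.84  12.32] ang [-0.0014  0.0002  0.0997]
xyz cm [ 30.6  -16.83  21.52] ang [-0.0014  0.0002  0.0997]
```

Request:
jog_arm(moves=[{"fingers": -1,"xyz": [5,-2.8,2],"angular": [0,0,0.02]},{"fingers": -1,"xyz": [10,-5.6,4],"angular": [0,0,0.04]},{"fingers": -1,"xyz": [15,-8.4,6],"angular": [0,0,0.06]},{"fingers": -1,"xyz": [20,-11.2,8],"angular": [0,0,0.08]},{"fingers": -1,"xyz": [25,-14,10],"angular": [0,0,0.1]},{"fingers": -1,"xyz": [29,-16,12],"angular": [0,0,0.1]},{"fingers": -1,"xyz": [30.6,-16.8,12.3],"angular": [0,0,0.1]},{"fingers": -1,"xyz": [30.6,-16.8,14.3],"angular": [0,0,0.1]},{"fingers": -1,"xyz": [30.6,-16.8,14.3],"angular": [0,0,0.1]}], grip_force=40)

```text
clock: 1.23
position: [0.4038, -0.3721, 0.0999]
ee_rot: [-3.133, -0.215, 0.004]
force: [-0.5, -0.1, 0.4]
width: 1.0
```

```bash
python3 - <<'E'
from h import *
st(); delta((.4048,-.3711,.025),.138)
im=imaging.get_image("top")[185:285,415:535]; im2=imaging.get_image("side")[80:170,300:410]
a=cv2.resize(im,(600,500),interpolation=cv2.INTER_CUBIC)
cv2.imwrite("pics/hov.png",a[:,:,::-1])
E
```

```text
t 1.225 p [ 0.4038 -0.3721  0.0999] yaw,tilt,roll [0.137  0.0023 0.0014] F [-0.5 -0.1  0.4] M [0.01 0.05 0.05] w 1.0
xyz cm [ 0.13 -0.08  7.49] ang [-0.0014  0.0023 -0.001 ]
```

View pics/hov.png

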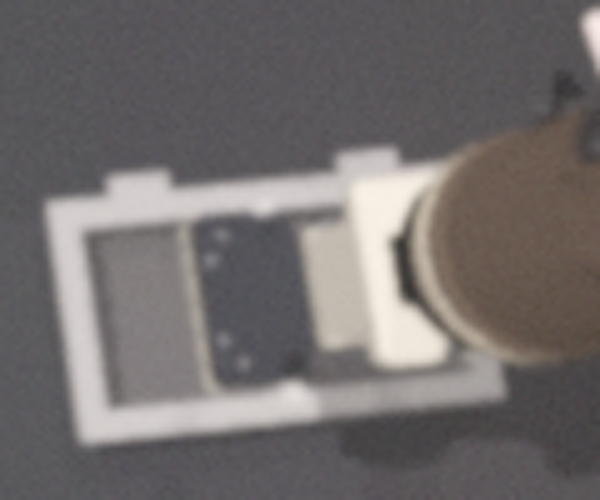

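The gripper hovers over the plate with the ridge ends visible at about (262,208) and (297,390) and the body in line between them. I'll lower it gently.

Request:
jog_arm(moves=[{"fingers": -1,"xyz": [0.1,-0.1,3],"angular": [0,0,0]},{"fingers": -1,"xyz": [0.1,-0.1,5.5],"angular": [0,0,0]},{"fingers": -1,"xyz": [0.1,-0.1,7],"angular": [0,0,0]},{"fingers": -1,"xyz": [0.1,-0.1,7.5],"angular": [0,0,0]},{"fingers": -1,"xyz": [0.1,-0.1,7.5],"angular": [0,0,0]}])

```text
clock: 1.95
position: [0.406, -0.3713, 0.0261]
ee_rot: [3.134, 0.216, 0.001]
force: [-0.1, 0.7, 0.7]
width: 0.997
```

```bash
python3 - <<'E'
from h import *
st()
E
```

```text
t 1.95 p [ 0.406  -0.3713  0.0261] yaw,tilt,roll [ 0.1374 -0.0003 -0.0004] F [-0.1  0.7  0.7] M [ 0.01  0.   -0.04] w 0.997
```

Request:
jog_arm(moves=[{"fingers": -1,"xyz": [0,0,0.15],"angular": [0,0,0]},{"fingers": 1,"xyz": [0,0,0.15],"angular": [0,0,0]},{"fingers": 1,"xyz": [0,0,0.15],"angular": [0,0,0]},{"fingers": 1,"xyz": [0,0,0.15],"angular": [0,0,0]},{"fingers": 1,"xyz": [0,0,0.15],"angular": [0,0,0]},{"fingers": 1,"xyz": [0,0,0.15],"angular": [0,0,0]},{"fingers": 1,"xyz": [0,0,0.15],"angular": [0,0,0]},{"fingers": 1,"xyz": [0,0,0.15],"angular": [0,0,0]}], grip_force=50)

```text
clock: 2.95
position: [0.4059, -0.371, 0.0242]
ee_rot: [3.134, 0.216, -0.0]
force: [-0.0, 0.2, -0.1]
width: 0.288
```

```bash
python3 - <<'E'
from h import *
st()
E
```

```text
t 2.95 p [ 0.4059 -0.371   0.0242] yaw,tilt,roll [ 0.1377  0.     -0.    ] F [-0.   0.2 -0.1] M [0.04 0.01 0.01] w 0.288
```

Request:
jog_arm(moves=[{"fingers": 1,"xyz": [0,0,0],"angular": [0,0,0]},{"fingers": 1,"xyz": [0,0,0],"angular": [0,0,0]},{"fingers": 1,"xyz": [0,0,0],"angular": [0,0,0]},{"fingers": 1,"xyz": [0,0,0],"angular": [0,0,0]}])

```text
clock: 3.45
position: [0.4058, -0.3707, 0.0242]
ee_rot: [-3.134, -0.216, 0.0]
force: [-0.2, 2.0, 1.5]
width: 0.126
```

```bash
python3 - <<'E'
from h import *
st()
delta((.406,-.371,.024),.1377); delta((.406,-.371,.18),.1377)
E
```

```text
t 3.45 p [ 0.4058 -0.3707  0.0242] yaw,tilt,roll [0.1379 0.0002 0.0004] F [-0.2  2.   1.5] M [ 0.5   0.1  -0.05] w 0.126
xyz cm [0.02 0.04 0.02] ang [-0.0004  0.0002  0.0002]
xyz cm [ 1.000e-02  3.000e-02 -1.558e+01] ang [-0.0004  0.0002  0.0002]
```

Request:
jog_arm(moves=[{"fingers": 1,"xyz": [0,0,-1],"angular": [0,0,0]},{"fingers": 1,"xyz": [0,0,-4],"angular": [0,0,0]},{"fingers": 1,"xyz": [0,0,-9],"angular": [0,0,0]},{"fingers": 1,"xyz": [0,0,-13],"angular": [0,0,0]},{"fingers": 1,"xyz": [0,0,-15.5],"angular": [0,0,0]},{"fingers": 1,"xyz": [0,0,-15.5],"angular": [0,0,0]},{"fingers": 1,"xyz": [0,0,-15.5],"angular": [0,0,0]}])

```text
clock: 4.32
position: [0.4051, -0.3705, 0.1781]
ee_rot: [-3.133, -0.216, 0.002]
force: [-0.4, -0.3, -5.8]
width: 0.126
```

```bash
cat >> h.py <<'E'
C=np.array([.507,.0215]); YAW=-.238; GX=-.009; GZ=.0242
def hookp(xt,zt,th,y=0):
    v=np.array([xt,y,zt])+R.from_euler('y',th).apply([GX-.070,0,GZ-.021])
    c,s=np.cos(YAW),np.sin(YAW); return np.array([C[0]+c*v[0]-s*v[1],C[1]+s*v[0]+c*v[1],v[2]])
def tip():
    s=arm.observe(); T=R.from_rotvec(s['ee_rot']).as_matrix()@D
    for n,q in(("rear",[.07-GX,0,.021-GZ]),("front",[-.06-GX,0,.021-GZ])):
        w=s['position']+T@q; d=w[:2]-C; c,k=np.cos(YAW),np.sin(YAW)
        print(n,np.round(1000*np.array([c*d[0]+k*d[1],-k*d[0]+c*d[1],w[2]]),1))
E
python3 - <<'E'
from h import *
st()
delta(hookp(.058,.15,.32),YAW,.32)
delta(hookp(.058,.065,.32),YAW,.32,frm=(hookp(.058,.15,.32),YAW,.32))
E
```

```text
t 4.325 p [ 0.4051 -0.3705  0.1781] yaw,tilt,roll [0.1376 0.0014 0.0012] F [-0.4 -0.3 -5.8] M [ 0.03  0.04 -0.01] w 0.126
xyz cm [ 13.99 -38.02   0.04] ang [ 0.0592 -0.3146  0.3725]
xyz cm [2.67 0.   8.07] ang [0. 0. 0.]
```

Request:
jog_arm(moves=[{"fingers": 1,"xyz": [0.7,-1.9,0],"angular": [0.003,-0.016,0.019]},{"fingers": 1,"xyz": [2.1,-5.7,0],"angular": [0.009,-0.047,0.056]},{"fingers": 1,"xyz": [3.8,-10.3,0],"angular": [0.016,-0.085,0.1]},{"fingers": 1,"xyz": [5.6,-15.2,0],"angular": [0.024,-0.126,0.149]},{"fingers": 1,"xyz": [7.4,-20.2,0],"angular": [0.031,-0.167,0.197]},{"fingers": 1,"xyz": [9.2,-25.1,0],"angular": [0.039,-0.208,0.246]},{"fingers": 1,"xyz": [11.1,-30,0],"angular": [0.047,-0.249,0.294]},{"fingers": 1,"xyz": [12.7,-34.6,0],"angular": [0.054,-0.286,0.339]},{"fingers": 1,"xyz": [13.7,-37.2,0],"angular": [0.058,-0.308,0.365]},{"fingers": 1,"xyz": [14,-38,0],"angular": [0.0592,-0.3146,0.3725]},{"fingers": 1,"xyz": [14,-38,0],"angular": [0.0592,-0.3146,0.3725]},{"fingers": 1,"xyz": [14,-38,0],"angular": [0.0592,-0.3146,0.3725]}])

```text
clock: 5.82
position: [0.492, 0.023, 0.1788]
ee_rot: [-3.045, 0.367, 0.489]
force: [0.2, -0.8, -6.2]
width: 0.128
```

```bash
python3 - <<'E'
from h import *
st(); tip()
delta(hookp(.058,.072,.32),YAW,.32)
for n,o in(("top",(230,130)),("side",(220,100))):
    im=imaging.get_image(n)[o[1]:o[1]+150,o[0]:o[0]+200]
    cv2.imwrite(f"pics/t_{n}.png",cv2.resize(im,(800,600),interpolation=cv2.INTER_CUBIC)[:,:,::-1])
E
```

```text
t 5.825 p [0.492  0.023  0.1788] yaw,tilt,roll [-0.24    0.3185 -0.0019] F [ 0.2 -0.8 -6.2] M [-0.12 -0.69 -0.02] w 0.128
rear [ 59.1  -2.2 151. ]
front [-64.4  -2.  191.7]
xyz cm [ 2.37 -0.22  7.53] ang [ 0.0012 -0.0015 -0.0019]
```

View pics/t_top.png

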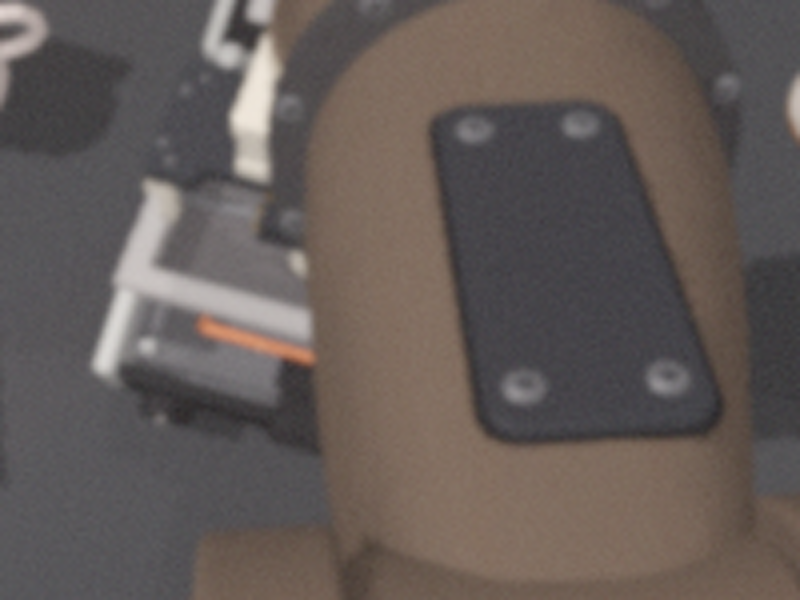

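The top view is mostly hidden by the arm. The plate's front-left corner shows at crop (121,282), so I'll check it against the model and look from the side.

```bash
python3 - <<'E'
from h import *
s=arm.observe(); T=R.from_rotvec(s['ee_rot']).as_matrix()@D
P=[s['position']+T@(np.array(q)-[GX,0,GZ]) for q in((-.06,.108,.021),(-.06,.108,.026),(.06,.108,.026))]
print("top pred",(proj("top",P)-[230,130])*4, "side pred",(proj("side",P)-[220,100])*4)
E
```

```text
top pred [[113.05288101 282.79399941]
 [112.54284955 278.06790423]
 [184.97854725 103.80213345]] side pred [[359.64094706 346.88378123]
 [356.93461491 339.72416387]
 [173.66179409 344.15348592]]
```

View pics/t_side.png

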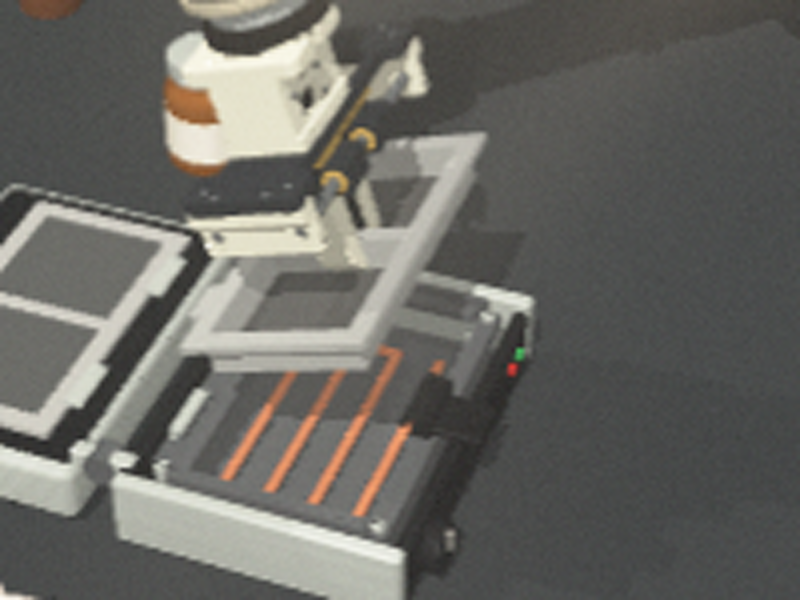

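The side view shows the plate level in roll and front-up in the jaws, at most 2.5 px from prediction at its near corners (362,355) and (184,345). I'll lower it.

Request:
jog_arm(moves=[{"fingers": 1,"xyz": [0.4,-0.1,1.5],"angular": [0,0,0]},{"fingers": 1,"xyz": [1.2,-0.2,4],"angular": [0,0,0]},{"fingers": 1,"xyz": [1.9,-0.2,6.2],"angular": [0,0,0]},{"fingers": 1,"xyz": [2.3,-0.2,7.3],"angular": [0,0,0]},{"fingers": 1,"xyz": [2.4,-0.2,7.5],"angular": [0,0,0]},{"fingers": 1,"xyz": [2.4,-0.2,7.5],"angular": [0,0,0]}])

```text
clock: 6.68
position: [0.4925, 0.0267, 0.1008]
ee_rot: [-3.044, 0.364, 0.488]
force: [0.1, -0.1, -4.9]
width: 0.129
```

```bash
python3 - <<'E'
from h import *
st(); tip()
delta(hookp(.058,.062,.32),YAW,.32)
delta(hookp(.058,.056,.32),YAW,.32)
E
```

```text
t 6.675 p [0.4925 0.0267 0.1008] yaw,tilt,roll [-0.2381  0.3176 -0.0004] F [ 0.1 -0.1 -4.9] M [-0.12 -0.67  0.  ] w 0.129
rear [58.8  1.6 73.1]
front [-64.7   1.7 113.7]
xyz cm [0.27 0.16 1.06] ang [ 0.0004 -0.0024 -0.0001]
xyz cm [0.46 0.16 1.63] ang [ 0.0004 -0.0024 -0.0001]
```

Request:
jog_arm(moves=[{"fingers": 1,"xyz": [0.1,0.08,0.4],"angular": [0,0,0]},{"fingers": 1,"xyz": [0.2,0.15,0.8],"angular": [0,0,0]},{"fingers": 1,"xyz": [0.27,0.15,1.05],"angular": [0,0,0]},{"fingers": 1,"xyz": [0.27,0.15,1.05],"angular": [0,0,0]}])

```text
clock: 7.18
position: [0.491, 0.0254, 0.0895]
ee_rot: [-3.044, 0.364, 0.489]
force: [0.2, -0.6, -5.8]
width: 0.122
```

```bash
python3 - <<'E'
from h import *
st(); tip()
delta(hookp(.058,.056,.32),YAW,.32)
E
```

```text
t 7.175 p [0.491  0.0254 0.0895] yaw,tilt,roll [-0.2381  0.3186 -0.0008] F [ 0.2 -0.6 -5.8] M [-0.11 -0.68 -0.01] w 0.122
rear [57.5  0.  61.7]
front [-65.9   0.  102.4]
xyz cm [0.22 0.   0.52] ang [ 0.0007 -0.0014 -0.0001]
```

Request:
jog_arm(moves=[{"fingers": 1,"xyz": [0.03,0,0.1],"angular": [0,0,0]},{"fingers": 1,"xyz": [0.06,0,0.2],"angular": [0,0,0]},{"fingers": 1,"xyz": [0.1,0,0.3],"angular": [0,0,0]},{"fingers": 1,"xyz": [0.1,0,0.3],"angular": [0,0,0]}])

```text
clock: 7.68
position: [0.4911, 0.0254, 0.0864]
ee_rot: [-3.044, 0.364, 0.489]
force: [-0.5, 0.6, -4.1]
width: 0.126
```

```bash
python3 - <<'E'
from h import *
st(); tip()
E
```

```text
t 7.675 p [0.4911 0.0254 0.0864] yaw,tilt,roll [-0.2381  0.3183 -0.0007] F [-0.5  0.6 -4.1] M [-0.13 -0.68 -0.03] w 0.126
rear [57.7  0.1 58.6]
front [-65.8   0.1  99.3]
```

Request:
jog_arm(moves=[{"fingers": 1,"xyz": [0.03,0,0.1],"angular": [0,0,0]},{"fingers": 1,"xyz": [0.06,0,0.19],"angular": [0,0,0]},{"fingers": 1,"xyz": [0.09,0,0.29],"angular": [0,0,0]},{"fingers": 1,"xyz": [0.09,0,0.29],"angular": [0,0,0]}])

```text
clock: 8.18
position: [0.4911, 0.0254, 0.0834]
ee_rot: [-3.044, 0.364, 0.489]
force: [0.6, -0.0, -4.8]
width: 0.126
```

```bash
python3 - <<'E'
from h import *
st(); tip()
E
```

```text
t 8.175 p [0.4911 0.0254 0.0834] yaw,tilt,roll [-0.2381  0.3184 -0.0007] F [ 0.6 -0.  -4.8] M [-0.14 -0.71 -0.04] w 0.126
rear [57.6  0.  55.6]
front [-65.8   0.   96.3]
```

Request:
jog_arm(moves=[{"fingers": 1,"xyz": [0.03,0,0.1],"angular": [0,0,0]},{"fingers": 1,"xyz": [0.06,0,0.19],"angular": [0,0,0]},{"fingers": 1,"xyz": [0.06,0,0.19],"angular": [0,0,0]},{"fingers": 1,"xyz": [0.06,0,0.19],"angular": [0,0,0]}])

```text
clock: 8.68
position: [0.4911, 0.0254, 0.0817]
ee_rot: [-3.044, 0.364, 0.489]
force: [-0.4, -0.3, 1.0]
width: 0.128
```

```bash
python3 - <<'E'
from h import *
st(); tip()
E
```

```text
t 8.675 p [0.4911 0.0254 0.0817] yaw,tilt,roll [-0.238   0.3182 -0.0006] F [-0.4 -0.3  1. ] M [-0.04 -0.19 -0.  ] w 0.128
rear [57.6  0.1 54. ]
front [-65.8   0.1  94.6]
```

Contact at lug height of about 54 mm, so the ledge is about 4 mm low, agreeing with the vision fit. I'll lift 0.8 mm and slide back.

Request:
jog_arm(moves=[{"fingers": 1,"xyz": [-0.025,0,-0.08],"angular": [0,0,0]},{"fingers": 1,"xyz": [0.16,0,-0.14],"angular": [0,0,0]},{"fingers": 1,"xyz": [0.35,0,-0.2],"angular": [0,0,0]},{"fingers": 1,"xyz": [0.54,0,-0.265],"angular": [0,0,0]},{"fingers": 1,"xyz": [0.73,0,-0.33],"angular": [0,0,0]},{"fingers": 1,"xyz": [0.73,0,-0.33],"angular": [0,0,0]}])

```text
clock: 9.43
position: [0.499, 0.0235, 0.0822]
ee_rot: [-3.044, 0.364, 0.488]
force: [-0.4, -0.6, -4.8]
width: 0.124
```

```bash
python3 - <<'E'
from h import *
st(); tip()
E
```

```text
t 9.425 p [0.499  0.0235 0.0822] yaw,tilt,roll [-0.2382  0.3181 -0.0006] F [-0.4 -0.6 -4.8] M [-0.17 -0.72 -0.03] w 0.124
rear [65.8  0.  54.5]
front [-57.6   0.1  95.1]
```

Request:
jog_arm(moves=[{"fingers": 1,"xyz": [0.095,0,-0.03],"angular": [0,0,0]},{"fingers": 1,"xyz": [0.19,0,-0.06],"angular": [0,0,0]},{"fingers": 1,"xyz": [0.19,0,-0.06],"angular": [0,0,0]}])

```text
clock: 9.8
position: [0.5008, 0.023, 0.0823]
ee_rot: [-3.044, 0.364, 0.489]
force: [-0.1, -0.4, -5.2]
width: 0.129
```

```bash
python3 - <<'E'
from h import *
st(); tip()
E
```

```text
t 9.8 p [0.5008 0.023  0.0823] yaw,tilt,roll [-0.2381  0.3182 -0.0007] F [-0.1 -0.4 -5.2] M [-0.11 -0.73  0.01] w 0.129
rear [67.7  0.  54.5]
front [-55.8   0.   95.2]
```

Request:
jog_arm(moves=[{"fingers": 1,"xyz": [0.095,0,-0.03],"angular": [0,0,0]},{"fingers": 1,"xyz": [0.14,0,-0.045],"angular": [0,0,0]},{"fingers": 1,"xyz": [0.14,0,-0.045],"angular": [0,0,0]}])

```text
clock: 10.18
position: [0.5022, 0.0227, 0.0823]
ee_rot: [-3.044, 0.364, 0.489]
force: [-0.6, 0.3, -5.1]
width: 0.124
```

```bash
python3 - <<'E'
from h import *
st(); tip()
E
```

```text
t 10.175 p [0.5022 0.0227 0.0823] yaw,tilt,roll [-0.2382  0.3182 -0.0007] F [-0.6  0.3 -5.1] M [-0.09 -0.69 -0.04] w 0.124
rear [69.1  0.  54.5]
front [-54.3   0.   95.2]
```

Request:
jog_arm(moves=[{"fingers": 1,"xyz": [0.095,0,-0.03],"angular": [0,0,0]},{"fingers": 1,"xyz": [0.14,0,-0.045],"angular": [0,0,0]},{"fingers": 1,"xyz": [0.14,0,-0.045],"angular": [0,0,0]}])

```text
clock: 10.55
position: [0.5037, 0.0224, 0.0823]
ee_rot: [-3.044, 0.364, 0.489]
force: [0.4, -0.1, -5.0]
width: 0.13
```

```bash
python3 - <<'E'
from h import *
st(); tip()
E
```

```text
t 10.55 p [0.5037 0.0224 0.0823] yaw,tilt,roll [-0.2381  0.3182 -0.0006] F [ 0.4 -0.1 -5. ] M [-0.15 -0.72 -0.03] w 0.13
rear [70.6  0.1 54.5]
front [-52.9   0.1  95.2]
```

Request:
jog_arm(moves=[{"fingers": 1,"xyz": [0.095,0,-0.03],"angular": [0,0,0]},{"fingers": 1,"xyz": [0.14,0,-0.045],"angular": [0,0,0]},{"fingers": 1,"xyz": [0.14,0,-0.045],"angular": [0,0,0]}])

```text
clock: 10.92
position: [0.5044, 0.0224, 0.0823]
ee_rot: [-3.044, 0.363, 0.491]
force: [-3.0, 2.3, -4.2]
width: 0.127
```

```bash
python3 - <<'E'
from h import *
st(); tip()
E
```

```text
t 10.925 p [0.5044 0.0224 0.0823] yaw,tilt,roll [-0.2378  0.3196 -0.0005] F [-3.   2.3 -4.2] M [ 0.28  0.09 -0.15] w 0.127
rear [71.3  0.3 54.4]
front [-52.1   0.3  95.2]
```

Stop contact: about 4 N rearward with the lug tips at x 71.3, z 54.4 and the front at z 95, which meets waypoint 1. Next, the swing-down rows.

```bash
python3 - <<'E'
from h import *
f=(hookp(.07205,.0545,.3182),YAW,.3182)
for th in(.318,.29,.26,.23,.20,.17,.14,.12): print(th,end=' '); delta(hookp(.0710,.0545,th),YAW,th,frm=f)
E
```

```text
0.318 xyz cm [-0.1   0.    0.03] ang [ 0.      0.0002 -0.    ]
0.29 xyz cm [-0.11  0.    0.26] ang [ 0.      0.0282 -0.    ]
0.26 xyz cm [-0.1   0.    0.49] ang [-0.      0.0582  0.    ]
0.23 xyz cm [-0.1   0.    0.73] ang [-0.      0.0882 -0.    ]
0.2 xyz cm [-0.08  0.    0.97] ang [0.     0.1182 0.    ]
0.17 xyz cm [-0.06  0.    1.2 ] ang [-0.      0.1482 -0.    ]
0.14 xyz cm [-0.03  0.    1.44] ang [-0.      0.1782 -0.    ]
0.12 xyz cm [-0.01  0.    1.59] ang [-0.      0.1982  0.    ]
```

Request:
jog_arm(moves=[{"fingers": 1,"xyz": [-0.1,0,0.03],"angular": [0,0,0]},{"fingers": 1,"xyz": [-0.11,0,0.26],"angular": [0,0.028,0]},{"fingers": 1,"xyz": [-0.1,0,0.49],"angular": [0,0.058,0]},{"fingers": 1,"xyz": [-0.1,0,0.73],"angular": [0,0.088,0]},{"fingers": 1,"xyz": [-0.08,0,0.97],"angular": [0,0.118,0]},{"fingers": 1,"xyz": [-0.06,0,1.2],"angular": [0,0.148,0]},{"fingers": 1,"xyz": [-0.03,0,1.44],"angular": [0,0.178,0]},{"fingers": 1,"xyz": [-0.01,0,1.59],"angular": [0,0.198,0]},{"fingers": 1,"xyz": [-0.01,0,1.59],"angular": [0,0.198,0]}])

```text
clock: 12.05
position: [0.5001, 0.0232, 0.0674]
ee_rot: [-3.101, 0.37, 0.186]
force: [-0.1, 0.2, -4.7]
width: 0.129
```

```bash
python3 - <<'E'
from h import *
st(); tip()
f=(hookp(.0710,.0545,.12),YAW,.12)
for th in(.1,.08,.06,.05,.04,.03,.02,.01,0): print(th,end=' '); delta(hookp(.0713,.0543,th),YAW,th,frm=f)
E
```

```text
t 12.05 p [0.5001 0.0232 0.0674] yaw,tilt,roll [-0.2378  0.1199 -0.0007] F [-0.1  0.2 -4.7] M [-0.05 -0.2   0.03] w 0.129
rear [71.   0.  54.7]
front [-58.1  -0.   70.3]
0.1 xyz cm [ 0.03 -0.    0.17] ang [0.   0.02 0.  ]
0.08 xyz cm [ 0.03 -0.    0.33] ang [ 0.    0.04 -0.  ]
0.06 xyz cm [ 0.03 -0.    0.49] ang [0.   0.06 0.  ]
0.05 xyz cm [ 0.03 -0.    0.57] ang [-0.    0.07 -0.  ]
0.04 xyz cm [ 0.03 -0.    0.65] ang [-0.    0.08  0.  ]
0.03 xyz cm [ 0.04 -0.    0.73] ang [ 0.    0.09 -0.  ]
0.02 xyz cm [ 0.04 -0.    0.81] ang [0.  0.1 0. ]
0.01 xyz cm [ 0.04 -0.    0.89] ang [ 0.    0.11 -0.  ]
0 xyz cm [ 0.05 -0.    0.96] ang [ 0.    0.12 -0.  ]
```

Request:
jog_arm(moves=[{"fingers": 1,"xyz": [0.02,0,0.08],"angular": [0,0.01,0]},{"fingers": 1,"xyz": [0.03,0,0.17],"angular": [0,0.02,0]},{"fingers": 1,"xyz": [0.03,0,0.25],"angular": [0,0.03,0]},{"fingers": 1,"xyz": [0.03,0,0.33],"angular": [0,0.04,0]},{"fingers": 1,"xyz": [0.03,0,0.33],"angular": [0,0.04,0]}], grip_force=60)

```text
clock: 12.68
position: [0.501, 0.0232, 0.0646]
ee_rot: [-3.108, 0.372, 0.121]
force: [1.0, -1.2, 5.5]
width: 0.124
```

```bash
python3 - <<'E'
from h import *
st(); tip()
E
```

```text
t 12.675 p [0.501  0.0232 0.0646] yaw,tilt,roll [-0.2382  0.0778 -0.    ] F [ 1.  -1.2  5.5] M [-0.08 -0.1  -0.08] w 0.124
rear [72.2  0.2 55.3]
front [-57.4   0.3  65.4]
```

Request:
jog_arm(moves=[{"fingers": 1,"xyz": [0,0,0.08],"angular": [0,0.01,0]},{"fingers": 1,"xyz": [0,0,0.16],"angular": [0,0.02,0]},{"fingers": 1,"xyz": [0,0,0.16],"angular": [0,0.02,0]}])

```text
clock: 13.05
position: [0.501, 0.0234, 0.0631]
ee_rot: [-3.111, 0.372, 0.09]
force: [1.0, -1.2, 6.0]
width: 0.127
```

```bash
python3 - <<'E'
from h import *
st(); tip()
E
```

```text
t 13.05 p [0.501  0.0234 0.0631] yaw,tilt,roll [-0.2382  0.0576  0.0003] F [ 1.  -1.2  6. ] M [-0.01  0.1  -0.09] w 0.127
rear [72.4  0.4 55.4]
front [-57.4   0.5  62.9]
```

Request:
jog_arm(moves=[{"fingers": 1,"xyz": [0,0,0.08],"angular": [0,0.01,0]},{"fingers": 1,"xyz": [0,0,0.16],"angular": [0,0.02,0]},{"fingers": 1,"xyz": [0,0,0.16],"angular": [0,0.02,0]}])

```text
clock: 13.42
position: [0.501, 0.0235, 0.0616]
ee_rot: [-3.114, 0.373, 0.058]
force: [1.1, -0.8, 7.5]
width: 0.124
```

```bash
python3 - <<'E'
from h import *
st(); tip()
E
```

```text
t 13.425 p [0.501  0.0235 0.0616] yaw,tilt,roll [-0.2383  0.0375  0.0003] F [ 1.1 -0.8  7.5] M [ 0.06  0.12 -0.2 ] w 0.124
rear [72.5  0.5 55.5]
front [-57.4   0.5  60.3]
```

Request:
jog_arm(moves=[{"fingers": 1,"xyz": [0,0,0.08],"angular": [0,0.01,0]},{"fingers": 1,"xyz": [0,0,0.17],"angular": [0,0.02,0]},{"fingers": 1,"xyz": [0,0,0.17],"angular": [0,0.02,0]}])

```text
clock: 13.8
position: [0.5009, 0.0235, 0.0593]
ee_rot: [-3.117, 0.372, 0.028]
force: [5.0, -1.0, 0.4]
width: 0.129
```

```bash
python3 - <<'E'
from h import *
st(); tip()
E
```

```text
t 13.8 p [0.5009 0.0235 0.0593] yaw,tilt,roll [-2.378e-01  1.770e-02  2.000e-04] F [ 5.  -1.   0.4] M [ 0.01 -1.17 -0.18] w 0.129
rear [72.5  0.5 54.7]
front [-57.4   0.5  57. ]
```

Request:
jog_arm(moves=[{"fingers": 1,"xyz": [0,0,0.06],"angular": [0,0.009,0]},{"fingers": 1,"xyz": [0,0,0.12],"angular": [0,0.018,0]},{"fingers": 1,"xyz": [0,0,0.12],"angular": [0,0.018,0]}])

```text
clock: 14.18
position: [0.5006, 0.0234, 0.0581]
ee_rot: [-3.119, 0.372, -0.0]
force: [5.6, -0.6, 3.5]
width: 0.126
```

```bash
python3 - <<'E'
from h import *
st(); tip()
im=imaging.get_image("side")[120:270,220:420]
cv2.imwrite("pics/s3.png",cv2.resize(im,(800,600),interpolation=cv2.INTER_CUBIC)[:,:,::-1])
E
```

```text
t 14.175 p [0.5006 0.0234 0.0581] yaw,tilt,roll [-0.2377 -0.      0.    ] F [ 5.6 -0.6  3.5] M [ 0.02 -1.2  -0.16] w 0.126
rear [72.3  0.4 54.9]
front [-57.7   0.4  54.9]
```

View pics/s3.png

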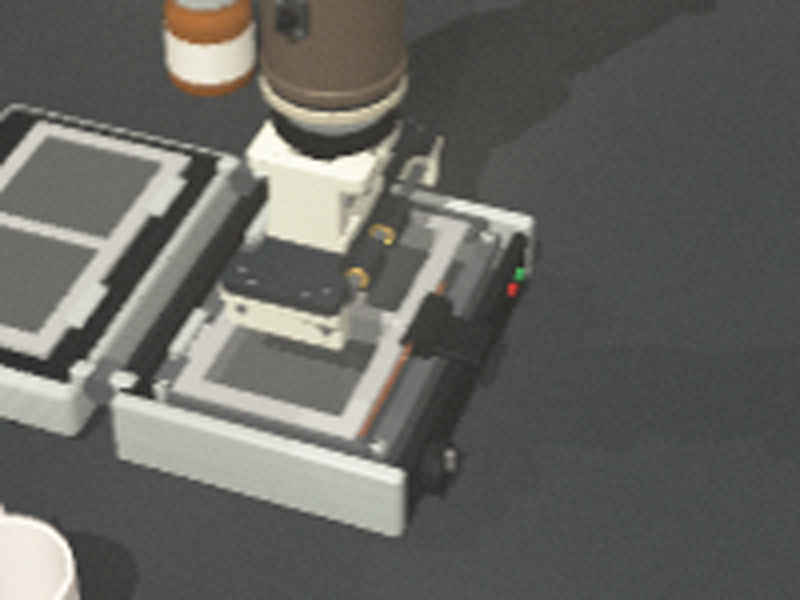

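The side view shows the plate lying in the cradle, near lug under its lip at (185,340), and the front edge running into the catch at (420,330). It looks nearly or fully home, so I'll press a bit further to see whether it's solid.

Request:
jog_arm(moves=[{"fingers": 1,"xyz": [0,0,0.05],"angular": [0,0,0]},{"fingers": 1,"xyz": [0,0,0.1],"angular": [0,0,0]},{"fingers": 1,"xyz": [0,0,0.1],"angular": [0,0,0]}])

```text
clock: 14.6
position: [0.5006, 0.0234, 0.058]
ee_rot: [-3.119, 0.373, -0.0]
force: [1.6, -0.8, 19.2]
width: 0.123
```

```bash
python3 - <<'E'
from h import *
st(); tip()
E
```

```text
t 14.6 p [0.5006 0.0234 0.058 ] yaw,tilt,roll [-2.379e-01 -1.000e-04  1.000e-04] F [ 1.6 -0.8 19.2] M [-0.01 -0.17 -0.18] w 0.123
rear [72.4  0.4 54.8]
front [-57.6   0.4  54.8]
```

It's solid: 24 N at 0.1 mm travel. I'll relieve the preload, open and lift away, then check.

Request:
jog_arm(moves=[{"fingers": 1,"xyz": [0,0,-0.1],"angular": [0,0,0]},{"fingers": 0.4,"xyz": [0,0,-0.1],"angular": [0,0,0]},{"fingers": 0.2,"xyz": [0,0,-0.1],"angular": [0,0,0]},{"fingers": 0.2,"xyz": [0,0,-0.1],"angular": [0,0,0]},{"fingers": 0.2,"xyz": [0,0,-0.1],"angular": [0,0,0]},{"fingers": 0.2,"xyz": [0,0,-1],"angular": [0,0,0]},{"fingers": 0.2,"xyz": [0,0,-3],"angular": [0,0,0]},{"fingers": 0.2,"xyz": [-3,0,-6],"angular": [0,0,0]},{"fingers": 0.6,"xyz": [-6,0,-9],"angular": [0,0,0]},{"fingers": 1,"xyz": [-10,0,-12],"angular": [0,0,0]},{"fingers": 1,"xyz": [-14,0,-14],"angular": [0,0,0]},{"fingers": 1,"xyz": [-16,0,-14],"angular": [0,0,0]}], grip_force=10)

```text
clock: 16.1
position: [0.3437, 0.0615, 0.1986]
ee_rot: [-3.119, 0.371, -0.001]
force: [0.1, 0.3, -0.2]
width: 0.026
```

```bash
python3 - <<'E'
from h import *
st()
a=imaging.get_image("side")[150:255,240:365]; b=imaging.get_image("top")[150:260,250:385]
f=lambda x:cv2.resize(x,(400,400*x.shape[0]//x.shape[1]),interpolation=cv2.INTER_CUBIC)
a,b=f(a),f(b); h=min(len(a),len(b)); cv2.imwrite("pics/rel.png",np.hstack([a[:h],b[:h]])[:,:,::-1])
E
```

```text
t 16.1 p [0.3437 0.0615 0.1986] yaw,tilt,roll [-0.2371 -0.0006  0.0007] F [ 0.1  0.3 -0.2] M [0.06 0.01 0.01] w 0.026
```

View pics/rel.png

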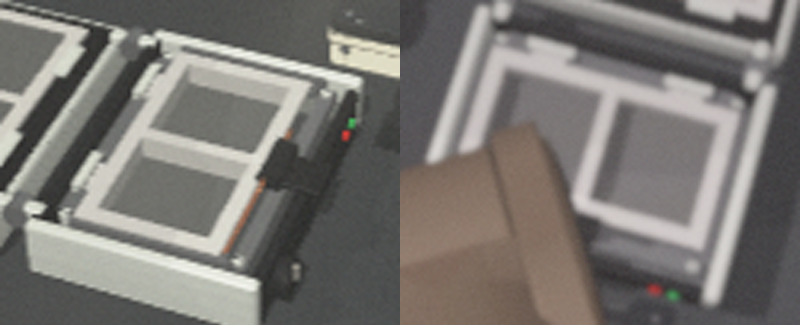

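The side view shows the catch block at (280,165) overlapping the plate's front edge, and both lugs under their lips. To be certain it latched, I'll touch the front end of the ridge with closed fingertips. Contact at TCP z ≈ 0.077 means it's home.

```bash
python3 - <<'E'
from h import *
for z in(.12,.079): delta((.4705,.0307,z),YAW)
E
```

```text
xyz cm [13.12 -0.03  7.7 ] ang [0.0007 0.0019 0.0014]
xyz cm [13.13 -0.03 11.8 ] ang [0.0007 0.0019 0.0014]
```

Request:
jog_arm(moves=[{"fingers": 1,"xyz": [3,0,1],"angular": [0,0,0]},{"fingers": 1,"xyz": [7,0,3],"angular": [0,0,0]},{"fingers": 1,"xyz": [11,0,5.5],"angular": [0,0,0]},{"fingers": 1,"xyz": [13.1,0,7.7],"angular": [0,0,0]},{"fingers": 1,"xyz": [13.1,0,9.7],"angular": [0,0,0]},{"fingers": 1,"xyz": [13.1,0,10.9],"angular": [0,0,0]},{"fingers": 1,"xyz": [13.1,0,11.4],"angular": [0,0,0]},{"fingers": 1,"xyz": [13.1,0,11.7],"angular": [0,0,0]},{"fingers": 1,"xyz": [13.1,0,11.7],"angular": [0,0,0]}])

```text
clock: 17.32
position: [0.4718, 0.0302, 0.0802]
ee_rot: [3.119, -0.372, -0.003]
force: [-0.0, 1.0, 0.5]
width: 0.005
```

```bash
python3 - <<'E'
from h import *
st()
E
```

```text
t 17.325 p [0.4718 0.0302 0.0802] yaw,tilt,roll [-0.2377  0.0016 -0.0004] F [-0.   1.   0.5] M [0.06 0.03 0.03] w 0.005
```

Request:
jog_arm(moves=[{"fingers": 1,"xyz": [0,0,0.1],"angular": [0,0,0]},{"fingers": 1,"xyz": [0,0,0.2],"angular": [0,0,0]},{"fingers": 1,"xyz": [0,0,0.3],"angular": [0,0,0]},{"fingers": 1,"xyz": [0,0,0.3],"angular": [0,0,0]}])

```text
clock: 17.82
position: [0.4717, 0.0302, 0.0772]
ee_rot: [3.119, -0.373, -0.003]
force: [-1.3, -1.1, 5.4]
width: 0.006
```

```bash
python3 - <<'E'
from h import *
st()
E
```

```text
t 17.825 p [0.4717 0.0302 0.0772] yaw,tilt,roll [-0.2379  0.0019 -0.0005] F [-1.3 -1.1  5.4] M [0.01 0.33 0.01] w 0.006
```

Request:
jog_arm(moves=[{"fingers": 1,"xyz": [0,0,0.05],"angular": [0,0,0]},{"fingers": 1,"xyz": [0,0,0.1],"angular": [0,0,0]},{"fingers": 1,"xyz": [0,0,0.1],"angular": [0,0,0]}])

```text
clock: 18.2
position: [0.4718, 0.0302, 0.0771]
ee_rot: [3.119, -0.373, -0.002]
force: [-6.7, -0.3, 21.5]
width: 0.008
```

```bash
python3 - <<'E'
from h import *
st()
E
```

```text
t 18.2 p [0.4718 0.0302 0.0771] yaw,tilt,roll [-0.2379  0.0014 -0.0004] F [-6.7 -0.3 21.5] M [-0.1   1.33  0.07] w 0.008
```

Solid at TCP z 0.0771 under 21 N, so the front top is 60.1 mm, matching a home, level plate. Retreating.

Request:
jog_arm(moves=[{"fingers": 1,"xyz": [0,0,-0.2],"angular": [0,0,0]},{"fingers": 1,"xyz": [0,0,-2],"angular": [0,0,0]},{"fingers": 1,"xyz": [0,0,-6],"angular": [0,0,0]},{"fingers": 1,"xyz": [-1,2,-10],"angular": [0,0,0]},{"fingers": 1,"xyz": [-3,6,-14],"angular": [0,0,0]},{"fingers": 1,"xyz": [-6,11,-16],"angular": [0,0,0]},{"fingers": 1,"xyz": [-9,16,-16],"angular": [0,0,0]},{"fingers": 1,"xyz": [-11,21,-16],"angular": [0,0,0]},{"fingers": 1,"xyz": [-11,25,-16],"angular": [0,0,0]},{"fingers": 1,"xyz": [-11,27,-16],"angular": [0,0,0]},{"fingers": 1,"xyz": [-11,27,-16],"angular": [0,0,0]}])

```text
clock: 19.58
position: [0.3009, -0.2073, 0.2363]
ee_rot: [3.118, -0.378, -0.003]
force: [-0.6, -0.3, 0.6]
width: 0.001
```

```bash
python3 - <<'E'
from h import *
st()
S=imaging.get_image("side"); T=imaging.get_image("top")
cv2.imwrite("pics/topf.png",T[:,:,::-1]); cv2.imwrite("pics/sidef.png",S[:,:,::-1])
s0=cv2.imread("pics/side0.png")[:,:,::-1]
f=lambda x:cv2.resize(x,(400,300),interpolation=cv2.INTER_CUBIC)
a=f(s0[165:225,290:370]); b=f(S[165:225,290:370])
c=f(cv2.imread("pics/top0.png")[200:251,280:348,::-1]); d=f(T[200:251,280:348])
cv2.imwrite("pics/fin.png",np.vstack([np.hstack([a,b]),np.hstack([c,d])])[:,:,::-1])
# did others move: diff near griddle, mug, jam
t0=cv2.imread("pics/top0.png")[:,:,::-1]
for n,(x0,x1,y0,y1) in dict(griddle=(135,235,195,265),mug=(185,245,118,168),jam=(425,465,130,172)).items():
    print(n,cv2.phaseCorrelate(*(cv2.cvtColor(np.ascontiguousarray(q[y0:y1,x0:x1]),cv2.COLOR_RGB2GRAY).astype(np.float32) for q in(t0,T))))
E
```

```text
t 19.575 p [ 0.3009 -0.2073  0.2363] yaw,tilt,roll [-0.241   0.0021 -0.0007] F [-0.6 -0.3  0.6] M [ 0.03 -0.02  0.  ] w 0.001
griddle ((0.03602304815272106, -0.0050504344401645085), 1.0018203417460123)
mug ((0.07227677191577087, 0.05457679655433623), 1.0298592774073283)
jam ((-0.09506701813353402, 0.42339424458202046), 1.0367120091120403)
```

View pics/fin.png

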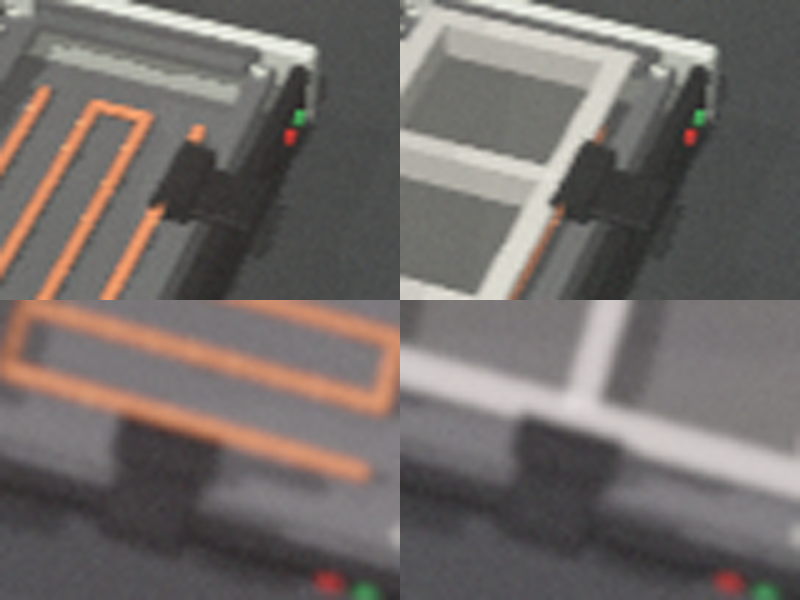

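The catch sits where it did at rest (side view (185,180) before, (587,180) minus 400 now) and overlaps the plate's front edge. The griddle, mug and jar show less than half a pixel of shift. Handing in.

```bash
python3 -c "
from cell import job
print(job.sign_off())"
```

```text
the job is handed in; nothing more can be done
None
```

The toastie plate is fitted and the job is handed in; the robot's clock read 19.6 s of the 59 s allowed, just before hand-in. I gripped the plate by its ridge and tilted it about 18° front up. By feel, the ledge was about 3–4 mm low, and the lugs met the stops at about 4 N. I then swung the front down through the catch.

**Seating:** The plate was solid in the grip at about 24 N. After letting go, the front end of the ridge was solid under a 21 N touch at 60.1 mm. The plate top worked out at 59.8 mm from the grip, so it lies level.

**Catch:** In the last pictures the catch overlaps the front edge and is within about 1 mm of its rest position. I judged it latched from those pictures and a drop in force during the swing, because there was no direct reading of its travel.

**Other objects:** The griddle plate, mug and jam jar show less than half a pixel of shift, and the arm is clear of everything.

**Disagreements:** The measured ledge height differed slightly: first touch gave 54.0 mm, and the seated plate gave 54.8 mm. During the tilted check, the plate's corners were up to 2.5 pixels from where I predicted.

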